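# One turn on the flask press

### The arm

A 6-joint arm with a two-finger parallel gripper is mounted at the origin on the work surface. World frame = base frame: x ahead of the robot, y to its left, z up, the work surface at z = 0. Lengths are in m, angles in degrees, forces in N, time in s.
With the tool pointing down it reaches from about 0.4 to 0.825 m from the base axis. Payload 7 kg.
Tool frame: the origin (TCP) lies on the centre line of the jaws, within the pads' length; the fingertips stand 17 mm ahead of it and the grasp point (between the pads) lies 2 mm behind it; z points along the fingers, y is the direction in which the jaws open and shut (so a half turn about z gives the same grasp; the last joint's range is limited). The gripper opens to 88 mm and grips with 3 to 60 N. Pads are 19 mm wide; open, the fingers measure 130 mm over their backs; the gripper's body (78 mm by 193 mm) begins 47 mm behind the grasp point.
Start: joints at [86.694, 20.546, 0.682, 0, -70.136, -16.507], TCP at [0.229, 0.635, 0.244] pointing down, gripper open.
Joint ranges: [-176.03, 176.03], [-82.01, 121.73], [-58.28, 71.71], [-173.87, 95.51], [-174.79, -0.11], [-173.66, 173.66]. Speed limits (degrees/s): [136.94, 136.94, 172.46, 180, 180, 180].

### API

Orientations are given as [roll, pitch, yaw] about the fixed x, y, z axes, in that order (R = Rz(yaw) Ry(pitch) Rx(roll)).
In Python, from plant import telemetry, vision, close_job, recognise, silhouettes, place_of gives the robot as it stands.
- The arm moves only by the shell command python3 -m handwheel 'ROWS'. ROWS is JSON, a list that holds one entry, the list of rows, each a list of 5 numbers: the shift along the tool's x, y, z in m, then the turn about the tool's z in rad, then the closure, from 0 (fully open) to 1 (shut). In form: [[[tx, ty, tz, yaw, gripper], ...]]. A call has 1 to 20 rows; each row shifts and turns the commanded pose from where the row before left it, along the tool's axes as they then stand; what a row does not reach is not made up. A row lasts 1/12 s, in which the tool goes at most 41.7 mm and 7.16 degrees, less where a joint would pass 70% of its speed; a pose out of reach is approached as far as the arm can. A call with a gripper value outside its range is refused whole. The fingers move at their own pace and stop on an object; the grip force is fixed at half the most. Time passes only in rows, so rows that do not move let the fingers close. It gives the time, the measured TCP pose, the force and the opening at its end, in the units of the state.
- telemetry.get_obs(): the state, without advancing time (a new reading comes with each control period).
- vision.snapshot(name): name is "side" or "top" or "wrist"; returns a dict with "color" (420x560x3 uint8, red, green, blue), "mtx" (3x3 intrinsics, pixels), "cam_to_world" (4x4, takes a point from camera to world coordinates); the wrist camera has in their place "tool_from_camera" (4x4, takes a point from camera to tool coordinates, whose origin is the TCP and whose axes are the flange's). Camera axes: x right, y down, z forward; pixel columns grow to the right and rows downward; lengths in m; the calibration is good to about 2 mm. A picture is of the moment at which its call begins: read the wrist's pose just before it. There is no depth.
- close_job(): hands the job in, once; it reports no verdict.
Trained networks look in a picture, given as the dict that the camera call returned (one of the last four; its "shot" number tells which), for a name from the list of things; names that differ only in an ending like _2 or _b are one class to them, and where a whole thing is asked for, a point or a joint stands for the part that bears it (a point fixed in the world has none). Each returns a list of dicts, best first, with "conf" (0 to 1); they miss things now and then, are a little off and sometimes report something else, mostly with a low value. They report only what shows in the picture. A call takes as long as a camera call.
- recognise(name, picture): "xy" ([column, row] in pixels, amid what is visible of it).
- silhouettes(name, picture): "region" (420x560 bool, what is visible of it) and "xy" ([column, row] in pixels, amid what is visible of it).
- place_of(name, picture): "xy" ([column, row] in pixels: a listed point, or the origin of a listed thing).
The state is a dict: "clock": time; "joint_pos": joint angles; "qvel": joint speeds; "tau": joint torques, N m; "tool_pos": TCP position; "orientation": TCP orientation; "force": force on the tool from outside, world axes, zero at the start; "moment": the same for the moment, N m; "opening": finger opening in m.
Only numpy, scipy, OpenCV 4.12 (cv2) and the standard library are available. Lean on these libraries where they do the work, as an engineer would, in place of code of your own. Each camera call takes 0.05 s, during which the arm holds its last target.

### The job

Close the denture-flask press a little further: with the shut fingertips or the outside of a finger, push the hand wheel round clockwise (seen from above) by its red upright handle through exactly one full turn, so that the handle ends where it started, then leave the wheel at rest and move clear. Only push the handle: do not take it between the fingers. Leave the burner, the bur stand, the stone cast and the wax knife standing where they are.

Things in the scene. Friction and masses are not known exactly. Their poses are not given: they have to be found in the camera images.
- wheel (a joint): Angle of the press's hand wheel about its vertical axis, rad; grows clockwise seen from above, one turn is 6.283. Starts anywhere from 0 to 5.6; stops at -3 and 16, so one turn clockwise is always free. Stiff screw: about 3 N at the handle keeps it moving slowly; it stays where it is left.
- press: Grey bench press, fixed: base 150 (x) x 220 (y) mm, two steel columns, crossbeam 50 x 220 mm with its top at 181 mm (column nuts to 188 mm), a brass flask inside; each turn lowers its steel plate 4 mm. Black wheel on top, 154 mm over the rim; rim bar 14 mm thick, centre at 205 mm height; three 11 mm spokes; hub 36 mm wide, top at 219 mm. Origin: centre of the base's underside, on the wheel's axis.
- wheel_hub (a point): Point on the wheel's vertical axis, 239.5 mm above the table, level with the middle of the handle (20 mm above the hub's top).
- handle (a point): Red upright handle standing on the wheel's rim at the end of one spoke, fixed to the wheel and turning with it: round, 20 mm in diameter, 55 mm tall, its axis 70 mm from the wheel's axis. This point is its centre, 239.5 mm above the table; it reaches from 212 mm (top of the rim) to 267 mm.
- burner: Steel spirit burner, unlit, loose: 72 mm in diameter, 62 mm tall, to one side of the press. Origin at the centre of its underside. Must stay put.
- bur_stand: Green round stand with small steel burs, loose: 60 mm in diameter, 51 mm tall, on the other side of the press. Origin at the centre of its underside. Must stay put.
- stone_cast: White plaster cast of a dental arch, loose: 56 x 60 mm, 32 mm tall, on the far side of the press. Origin at the centre of its underside. Must stay put.
- wax_knife: Wax knife with a dark wooden handle and a steel blade, loose: 180 mm long, 12 mm thick, lying on the table on the robot's side of the press, its length along its own x axis. Origin under its middle. Must stay put.

How it is judged:
By the outcome, as a careful person would: the job done as asked, in the order asked, and still so for the second after the job is handed in, with the robot touching nothing.
It also fails if it takes over 61 s, if anything falls off the work surface, if the arm or the gripper's body presses on something with over 40 N, if the wrist force passes 120 N, or if a joint passes its speed limit or range.

## Working session

There is one attempt and no reset: what is moved stays moved. The work goes in short steps, Python scripts to look and compute and a shell command to move; the robot and the scene stay as the last step left them, time stands still between calls to the robot, and variables do not carry over. Pictures are saved under pics/ and viewed, and the job is handed in when it is done.

```bash
mkdir -p pics; cat > h.py <<'E'
import numpy as np,cv2
from plant import telemetry, vision, close_job, recognise, silhouettes, place_of
def ray(p,xy):
    K=np.array(p["mtx"]);T=np.array(p["cam_to_world"])
    d=T[:3,:3]@np.linalg.inv(K)@np.array([xy[0],xy[1],1.]);return T[:3,3],d
def atz(p,xy,z):
    o,d=ray(p,xy);return o+d*(z-o[2])/d[2]
def save(p,n): cv2.imwrite(f"pics/{n}.png",p["color"][:,:,::-1])
E
python3 - <<'E'
from h import *
o=telemetry.get_obs();print(o)
H=dict(press=0,wheel_hub=.2395,handle=.2395,burner=0,bur_stand=0,stone_cast=0,wax_knife=0)
for c in("top","side"):
    p=vision.snapshot(c);save(p,c+"0");print(c,np.array(p["cam_to_world"])[:3,3])
    for n,z in H.items():
        for r in place_of(n,p)[:2]: print(n,round(r["conf"],2),np.round(r["xy"]),np.round(atz(p,r["xy"],z),4))
E
```

```text
{'clock': 0.0, 'joint_pos': array([ 8.66969045e+01,  2.05895673e+01,  6.35166900e-01, -1.74729564e-02,
       -7.01353480e+01, -1.65076921e+01]), 'qvel': array([ 0.0299059 , -0.02543456, -0.03398874,  0.04611514,  0.05415247,
       -0.05463944]), 'tau': array([ 3.70825786e-03, -5.82717776e+01,  2.93049842e+01,  6.99722797e+00,
        6.87510154e-03, -1.50496826e-04]), 'tool_pos': array([0.22864225, 0.63462786, 0.24266265]), 'orientation': array([ 1.79909283e+02, -9.75471907e-03, -1.98167301e+01]), 'force': array([ 0.51870905, -0.04484954,  0.18439438]), 'moment': array([-0.02473835,  0.00256037,  0.02470567]), 'opening': 0.08746290722361821}
top [0.36138194 0.03110835 1.23063737]
press 0.68 [273. 224.] [0.5888 0.0624 0.    ]
wheel_hub 0.77 [266. 207.] [0.5776 0.0694 0.2395]
handle 0.7 [294. 184.] [0.6221 0.017  0.2395]
burner 0.8 [204. 204.] [0.6367 0.2279 0.    ]
bur_stand 0.69 [346. 248.] [ 0.5331 -0.1078  0.    ]
stone_cast 0.87 [315. 188.] [ 0.678  -0.0356  0.    ]
wax_knife 0.83 [256. 287.] [0.4426 0.0995 0.    ]
side [ 0.05541322 -0.49117045  0.86151897]
press 0.97 [271. 240.] [ 0.5833  0.0674 -0.    ]
press 0.28 [272. 171.] [0.7881 0.2753 0.    ]
wheel_hub 0.92 [271. 168.] [0.5884 0.0723 0.2395]
handle 0.9 [300. 174.] [0.6221 0.0109 0.2395]
burner 0.55 [248. 199.] [ 0.6474  0.2302 -0.    ]
bur_stand 0.88 [309. 292.] [ 0.5361 -0.1131  0.    ]
stone_cast 0.72 [270. 242.] [0.5761 0.0655 0.    ]
stone_cast 0.62 [329. 245.] [ 0.6825 -0.0501 -0.    ]
wax_knife 0.61 [301. 173.] [ 0.8455  0.2054 -0.    ]
wax_knife 0.58 [222. 265.] [0.4377 0.0928 0.    ]
```

View pics/top0.png

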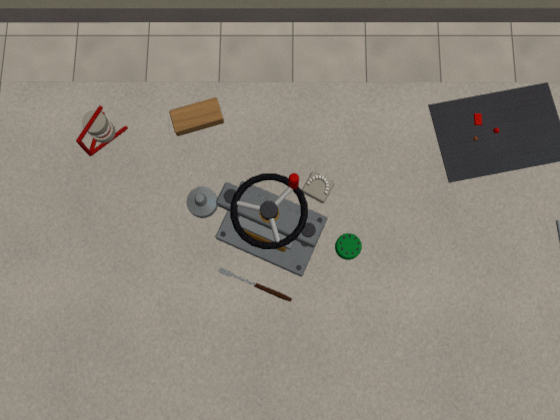

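View pics/side0.png

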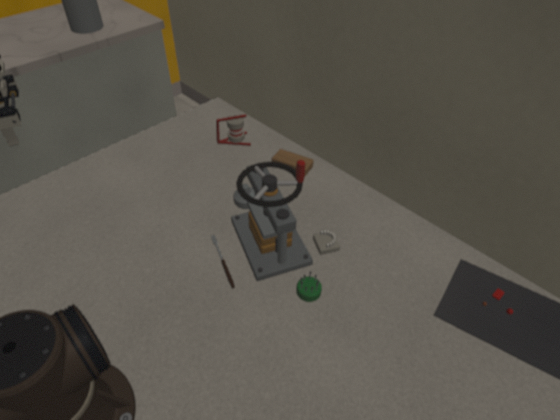

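The top picture shows the wheel centred near (268,210) with the red handle at (294,180), the cast at (318,186), the bur stand at (348,246), the burner at (202,201) and the knife at (255,285). The side picture agrees, with the hub near (270,184) and the handle at (300,171). The place_of results for the hub differ by about 1 cm between the cameras, so I'll fit the rim instead.

```bash
cat > meas.py <<'E'
from h import *
from scipy.optimize import least_squares
from scipy.spatial import cKDTree
def proj(p,X):
    T=np.linalg.inv(np.array(p["cam_to_world"]));c=X@T[:3,:3].T+T[:3,3];u=c@np.array(p["mtx"]).T
    return u[:,:2]/u[:,2:]
def red(p):
    hsv=cv2.cvtColor(p["color"],cv2.COLOR_RGB2HSV).astype(int)
    m=((hsv[...,0]<8)|(hsv[...,0]>172))&(hsv[...,1]>170)&(hsv[...,2]>60)
    m[:140]=0;m[270:]=0;m[:,:200]=0;m[:,380:]=0
    return m
def handle_sim(hub,phi):
    c=hub+.07*np.array([np.cos(phi),np.sin(phi)]);a=np.linspace(0,2*np.pi,40)
    ring=np.c_[c[0]+.01*np.cos(a),c[1]+.01*np.sin(a)]
    return np.r_[np.c_[ring,0*a+.212],np.c_[ring,0*a+.267]].astype(float)
def hmask_centroid(p,hub,phi):
    S=16;pt=proj(p,handle_sim(hub,phi));o=pt.min(0)-2
    h=cv2.convexHull(((pt-o)*S).astype(np.float32)).astype(int)
    M=cv2.moments(h);return np.array([M['m10'],M['m01']])/M['m00']/S+o
E
python3 - <<'E'
from meas import *
P={}
for c in("top","side"):
    p=vision.snapshot(c);P[c]=p
    s=silhouettes("wheel",p); print(c,[(round(r["conf"],2),r["region"].sum(),np.round(r["xy"])) for r in s])
    m=s[0]["region"].astype(np.uint8)
    im=p["color"].copy(); im[m>0]=im[m>0]//2+np.array([0,120,0],np.uint8)
    cv2.imwrite(f"pics/sil_{c}.png",cv2.resize(im[130:280,200:360],None,fx=4,fy=4)[:,:,::-1])
    r=red(p);ys,xs=np.nonzero(r);print("red",r.sum(),xs.mean(),ys.mean())
    P[c+"m"]=m;P[c+"r"]=np.array([xs.mean(),ys.mean()])
a=np.linspace(0,2*np.pi,180)
def cont(c):
    m=P[c+"m"]; k,_=cv2.findContours(m,cv2.RETR_EXTERNAL,cv2.CHAIN_APPROX_NONE);k=max(k,key=len)[:,0].astype(float);return k
def res(v,cams):
    out=[]
    for c in cams:
        X=np.c_[v[0]+.0770*np.cos(a),v[1]+.077*np.sin(a),0*a+.205]
        k=cont(c);d=cKDTree(proj(P[c],X)).query(k)[0];out.append(d)
    return np.concatenate(out)
for cams in(["top"],["side"],["top","side"]):
    s=least_squares(res,[.583,.07],args=(cams,),loss="soft_l1",f_scale=.5,diff_step=1e-3);hub=s.x
    f=lambda q:np.concatenate([hmask_centroid(P[c],hub,q[0])-P[c+"r"] for c in cams])
    q=least_squares(f,[-.95],diff_step=1e-2)
    print(cams,hub,np.median(s.fun),"phi",np.degrees(q.x),q.fun, hub+.07*np.array([np.cos(q.x[0]),np.sin(q.x[0])]))
    np.savetxt("hub_"+"".join(cams)+".txt",np.r_[hub,q.x])
E
```

```text
top [(0.77, np.int64(2245), array([272., 210.]))]
red 124 293.28225806451616 180.55645161290323
side [(0.8, np.int64(1543), array([272., 179.]))]
red 28 301.2142857142857 165.14285714285714
['top'] [0.57984901 0.06525148] 0.8902397297104349 phi [-43.50959542] [ 0.61123624 -0.65997981] [0.63061715 0.01705816]
['side'] [0.58066999 0.06635006] 0.6252889597380705 phi [-30.39235324] [-1.34063794  0.58771729] [0.64105067 0.03093575]
['top', 'side'] [0.57991674 0.06544631] 0.8165346567784892 phi [-39.96685701] [-1.16568106 -2.14917241 -0.28115725  4.09999425] [0.63356587 0.0204822 ]
```

```bash
python3 - <<'E'
from meas import *
a=cv2.imread("pics/sil_top.png");b=cv2.imread("pics/sil_side.png")
cv2.imwrite("pics/sil.png",cv2.resize(np.vstack([a,b]),(427,800))[:, :]) if 0 else cv2.imwrite("pics/sil.png",cv2.resize(np.hstack([a,b]),(800,375)))
t=cv2.imread("pics/side0.png")[:,:,::-1]
print(t[160:186:2,300])
E
```

```text
[[ 97  46  35]
 [101  32  28]
 [ 92  33  29]
 [ 72  29  26]
 [ 70  31  26]
 [ 73  32  31]
 [ 69  27  23]
 [ 73  33  28]
 [ 74  32  27]
 [ 73  29  27]
 [ 71  28  23]
 [ 58  30  26]
 [ 34  29  30]]
```

View pics/sil.png

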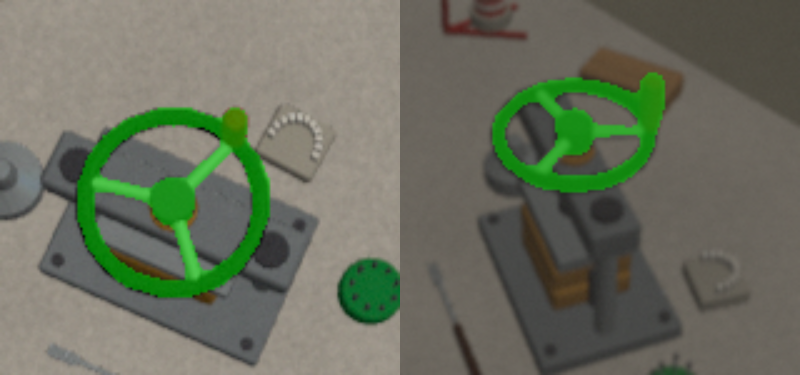

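The wheel silhouettes match in both pictures. The red mask caught only part of the handle in the side view, so I'll loosen it.

```bash
cat >> meas.py <<'E'
def red(p):
    c=p["color"].astype(int);m=(c[...,0]>1.8*c[...,1])&(c[...,0]>1.8*c[...,2])&(c[...,0]>45)
    m=m.astype(np.uint8);m[:140]=0;m[270:]=0;m[:,:200]=0;m[:,380:]=0
    n,l,s,ce=cv2.connectedComponentsWithStats(m);i=1+np.argmax(s[1:,4]);return l==i
def phi_of(P,hub,cams=("top","side"),g=-.9):
    r={c:np.array([np.nonzero(red(P[c]))[1].mean(),np.nonzero(red(P[c]))[0].mean()]) for c in cams}
    f=lambda q:np.concatenate([hmask_centroid(P[c],hub,q[0])-r[c] for c in cams])
    q=least_squares(f,[g],diff_step=1e-2);return q.x[0],q.fun,r
E
python3 - <<'E'
from meas import *
P={c:vision.snapshot(c) for c in("top","side")}
hub=np.array([.5799,.0655])
for cams in(("top",),("side",),("top","side")):
    q,f,r=phi_of(P,hub,cams);print(cams,np.degrees(q),f,r,[red(P[c]).sum() for c in cams])
from scipy.optimize import least_squares
r=phi_of(P,hub)[2]
def tri(v,c): return v
# unconstrained handle axis position, shifting model
def f(v):
    return np.concatenate([hmask_centroid(P[c],v-np.array([.07,0]),0)-r[c] for c in P])
s=least_squares(f,[.62,.02],diff_step=1e-3);print(s.x,s.fun, s.x-hub, np.hypot(*(s.x-hub)),np.degrees(np.arctan2(*(s.x-hub)[::-1])))
E
```

```text
('top',) -44.00262004188344 [ 0.53720337 -0.55972445] {'top': array([293.45588235, 180.63970588])} [np.int64(136)]
('side',) -42.326897925959464 [ 0.79203248 -0.08297176] {'side': array([300.22727273, 170.12987013])} [np.int64(154)]
('top', 'side') -43.58026491878274 [ 0.34170111 -0.74050556  0.82971347  0.34741054] {'top': array([293.45588235, 180.63970588]), 'side': array([300.22727273, 170.12987013])} [np.int64(136), np.int64(154)]
[0.62931447 0.01832152] [-0.20987125 -0.0945549   0.09938586  0.38196047] [ 0.04941447 -0.04717848] 0.0683198273529877 -43.673917399659366
```

```bash
python3 -m handwheel '[[[0,0,-0.03,0,1],[0,0,-0.03,0,1],[0,0,-0.03,0,1],[0.03,0.02,0,0,1],[0.03,0.02,0,0,1],[0.03,0.02,0,0,1],[0.03,0.02,0,0,1],[0.03,0.02,0,0,1],[0.03,0.02,0,0,1],[0.03,0.02,0,0,1],[0.03,0.02,0,0,1],[0.03,0.02,0,0,1],[0.03,0.02,0,0,1],[0.03,0.02,0,0,1],[0.03,0.02,0,0,1],[0.03,0.02,0,0,1],[0.03,0.02,0,0,1],[0.03,0.02,0,0,1],[0.03,0.02,0,0,1],[0,0,0,0,1]]]'; python3 -c "
from h import *
print(telemetry.get_obs()['joint_pos'])"
```

```text
clock: 2.77
tool_pos: [0.5743, 0.1669, 0.3332]
orientation: [179.9, -0.0, -20.0]
force: [-0.6, 0.4, -0.5]
opening: 0.0006
[ 3.49468637e+01  1.08301136e+01 -1.07496182e+00  6.38194935e-02
 -7.81468579e+01  3.50043752e+01]
```

```bash
python3 -m handwheel '[[[0.03,0.02,0,0,1],[0.03,0.02,0,0,1],[0.03,0.02,0,0,1],[0.03,0.02,0,0,1],[0,0,0,-0.116,1],[0,0,0,-0.116,1],[0,0,0,-0.116,1],[0,0,0,-0.116,1],[0,0,0,-0.116,1],[0,0,0,-0.116,1],[0,0,0,-0.116,1],[0,0,0,-0.116,1],[0,0,0,-0.116,1],[0,0,0,-0.116,1],[0,0,0,0,1]]]'; python3 -c "
from meas import *
print(telemetry.get_obs()['joint_pos'])
p=vision.snapshot('top');save(p,'t1');q=vision.snapshot('side');save(q,'s1')
w=vision.snapshot('wrist');save(w,'w1')
cv2.imwrite('pics/c1.png',np.hstack([cv2.resize(p['color'][130:280,200:360],(400,375)),cv2.resize(q['color'][110:260,200:360],(400,375))])[:,:,::-1])"
```

```text
clock: 4.02
tool_pos: [0.6576, 0.0554, 0.3336]
orientation: [-180.0, 0.0, 47.0]
force: [0.5, 0.4, 0.3]
opening: 0.0004
[ 2.17082195e+01  1.68948791e+01  6.98059563e+00 -2.93412551e-03
 -8.00874069e+01  1.15247257e+02]
```

View pics/c1.png

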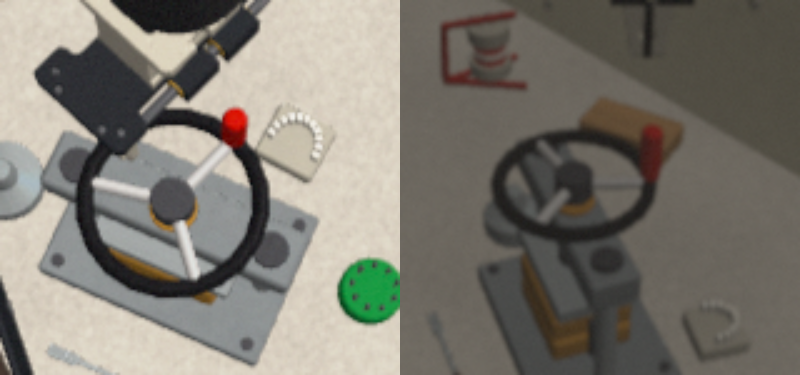

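View pics/w1.png

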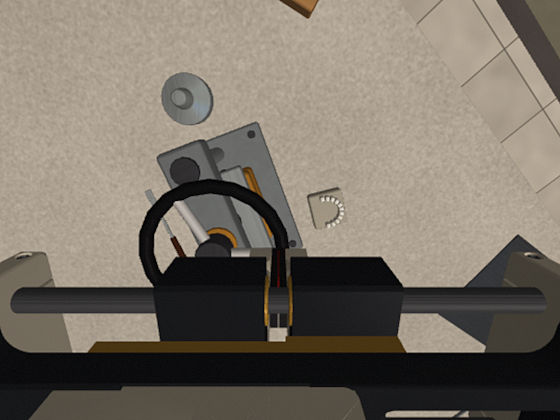

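Top view: the handle is at (293,181), unmoved, and the gripper is behind it on the burner side of the tangent, clear of the rim. Lowering now.

```bash
python3 -m handwheel '[[[0,0.006,0.03,0,1],[0,0,0.03,0,1],[0,0,0.0325,0.01,1],[0,0,0,0,1],[0,0,0,0,1]]]'; python3 -m handwheel '[[[-0.012,0,0,0,1],[-0.01,0,0,0,1],[0,0,0,0,1],[0,0,0,0,1]]]'; python3 -m handwheel '[[[-0.002,0,0,0,1],[-0.002,0,0,0,1],[0,0,0,0,1]]]';python3 -c "
from meas import *
p=vision.snapshot('top');q=vision.snapshot('side')
cv2.imwrite('pics/c2.png',np.hstack([cv2.resize(p['color'][130:280,200:360],(400,375)),cv2.resize(q['color'][110:260,200:360],(400,375))])[:,:,::-1])"
```

```text
clock: 4.58
tool_pos: [0.6614, 0.0508, 0.2401]
orientation: [-179.9, 0.2, 46.0]
force: [-0.3, 0.1, 1.7]
opening: 0.0008
clock: 4.92
tool_pos: [0.647, 0.0349, 0.2434]
orientation: [179.9, -0.2, 46.0]
force: [0.1, 0.5, -0.9]
opening: 0.0005
clock: 5.17
tool_pos: [0.6439, 0.0324, 0.2415]
orientation: [180.0, -0.0, 46.1]
force: [0.0, 0.3, 0.3]
opening: 0.0005
```

View pics/c2.png

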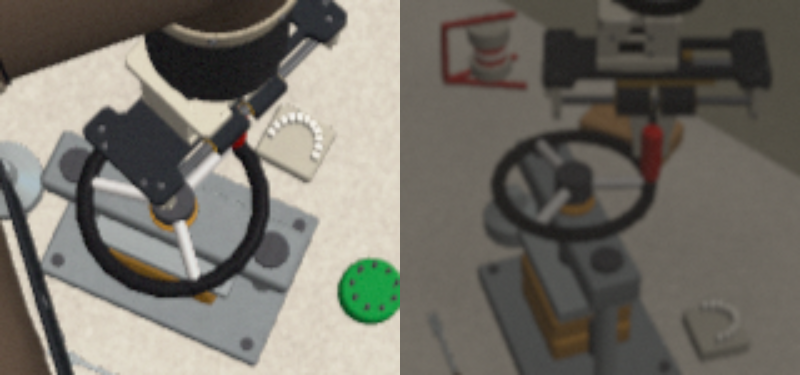

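The gripper is behind the handle, which reads at the same pixels in the side view, so there is no contact yet. I'll creep on until it touches.

```bash
for i in 1; do python3 -m handwheel '[[[-0.002,0,0,0,1],[-0.001,0,0,0,1],[0,0,0,0,1]]]'; python3 -m handwheel '[[[-0.002,0,0,0,1],[-0.001,0,0,0,1],[0,0,0,0,1]]]'; python3 -m handwheel '[[[-0.002,0,0,0,1],[-0.001,0,0,0,1],[0,0,0,0,1]]]'; done
```

```text
clock: 5.52
tool_pos: [0.6424, 0.0306, 0.2411]
orientation: [180.0, -0.1, 46.1]
force: [2.7, 2.0, -1.3]
opening: 0.0005
clock: 5.77
tool_pos: [0.6399, 0.0281, 0.2412]
orientation: [180.0, -0.0, 46.1]
force: [1.7, 1.6, -0.0]
opening: 0.0004
clock: 6.02
tool_pos: [0.6376, 0.0258, 0.2411]
orientation: [-180.0, 0.0, 46.1]
force: [2.6, 1.7, 0.1]
opening: 0.0003
```

Contact is made at about 3 N. The push now turns the tool about the hub at 3° per row.

```bash
cat > rel.py <<'E'
from h import *
o=telemetry.get_obs();hub=np.array([.580,.0655]);p=o['tool_pos'];y=np.radians(o['orientation'][2])
x=np.array([np.cos(y),np.sin(y)]);yy=np.array([np.sin(y),-np.cos(y)]);d=p[:2]-hub
print("yaw",np.degrees(y),"rel",d@x,d@yy,"z",p[2],"force tool",o['force'][:2]@x,o['force'][:2]@yy,o['force'][2],"j6",o['joint_pos'][5])
h=(d@x)-.0185;a=np.degrees(np.arcsin(-h/.07));print("handle phi est",np.degrees(y)-90-a)
E
python3 -m handwheel '[[[-0.0036,0.0005,0,0.0524,1],[-0.0036,0.0005,0,0.0524,1],[-0.0036,0.0005,0,0.0524,1],[-0.0036,0.0005,0,0.0524,1],[-0.0036,0.0005,0,0.0524,1],[-0.0036,0.0005,0,0.0524,1],[-0.0036,0.0005,0,0.0524,1],[-0.0036,0.0005,0,0.0524,1],[-0.0036,0.0005,0,0.0524,1],[-0.0036,0.0005,0,0.0524,1]]]'; python3 rel.py
```

```text
clock: 6.85
tool_pos: [0.6105, 0.0023, 0.2412]
orientation: [180.0, -0.0, 15.9]
force: [3.6, 0.5, -0.7]
opening: 0.0003
yaw 15.89809059113224 rel 0.011999548976209922 0.06917614116997126 z 0.24119122239774016 force tool 3.544335045202013 0.534766198928286 -0.6820868151630431 j6 87.34743264142827
handle phi est -79.43027808290859
```

Tracking well, so I'll continue.

```bash
python3 -m handwheel '[[[-0.0036,0.0005,0,0.0524,1],[-0.0036,0.0005,0,0.0524,1],[-0.0036,0.0005,0,0.0524,1],[-0.0036,0.0005,0,0.0524,1],[-0.0036,0.0005,0,0.0524,1],[-0.0036,0.0005,0,0.0524,1],[-0.0036,0.0005,0,0.0524,1],[-0.0036,0.0005,0,0.0524,1],[-0.0036,0.0005,0,0.0524,1],[-0.0036,0.0005,0,0.0524,1],[-0.0036,0.0005,0,0.0524,1],[-0.0036,0.0005,0,0.0524,1],[-0.0036,0.0005,0,0.0524,1],[-0.0036,0.0005,0,0.0524,1],[-0.0036,0.0005,0,0.0524,1],[-0.0036,0.0005,0,0.0524,1],[-0.0036,0.0005,0,0.0524,1],[-0.0036,0.0005,0,0.0524,1],[-0.0036,0.0005,0,0.0524,1],[-0.0036,0.0005,0,0.0524,1]]]'; python3 rel.py
```

```text
clock: 8.52
tool_pos: [0.5398, 0.0065, 0.241]
orientation: [179.8, 0.0, -44.2]
force: [-0.8, -5.3, 1.5]
opening: -0.0
yaw -44.173142476926024 rel 0.012299240008189558 0.07037064864262599 z 0.24101748593086245 force tool 3.0806199870792472 4.343653845437325 1.5044538131892806 j6 24.22721559294188
handle phi est -139.2551947437343
```

```bash
python3 -c "
from meas import *
p=vision.snapshot('top');q=vision.snapshot('side')
cv2.imwrite('pics/c3.png',np.hstack([cv2.resize(p['color'][130:280,200:360],(400,375)),cv2.resize(q['color'][110:260,200:360],(400,375))])[:,:,::-1])"; python3 rel.py
```

```text
yaw -44.06699402498825 rel 0.011684653619481244 0.0697848408969841 z 0.24095992644465025 force tool 2.7507604639940713 2.2189933983283474 0.5578097256098983 j6 24.32810768765205
handle phi est -139.6542820921527
```

View pics/c3.png

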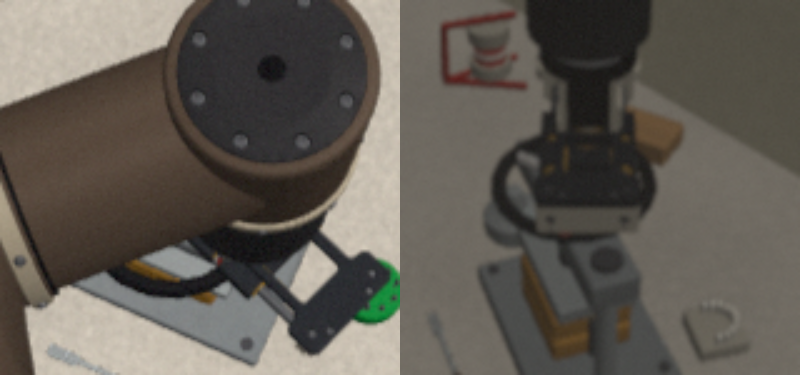

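The arm hides the wheel in both views, but the forces stay small (about 3 N), so I'll continue.

```bash
python3 -m handwheel '[[[-0.0036,0.0004,0,0.0524,1],[-0.0036,0.0004,0,0.0524,1],[-0.0036,0.0005,0,0.0524,1],[-0.0036,0.0005,0,0.0524,1],[-0.0036,0.0005,0,0.0524,1],[-0.0036,0.0005,0,0.0524,1],[-0.0036,0.0005,0,0.0524,1],[-0.0036,0.0005,0,0.0524,1],[-0.0036,0.0005,0,0.0524,1],[-0.0036,0.0005,0,0.0524,1],[-0.0036,0.0005,0,0.0524,1],[-0.0036,0.0005,0,0.0524,1],[-0.0036,0.0005,0,0.0524,1],[-0.0036,0.0005,0,0.0524,1],[-0.0036,0.0005,0,0.0524,1],[-0.0036,0.0005,0,0.0524,1],[-0.0036,0.0005,0,0.0524,1],[-0.0036,0.0005,0,0.0524,1],[-0.0036,0.0005,0,0.0524,1],[-0.0036,0.0005,0,0.0524,1]]]'; python3 rel.py
```

```text
clock: 10.28
tool_pos: [0.5099, 0.0702, 0.2404]
orientation: [179.8, -0.1, -104.1]
force: [-4.9, -2.8, 1.3]
opening: 0.0003
yaw -104.0908800333377 rel 0.012532821261846171 0.06912639624768364 z 0.2404043873702965 force tool 3.904253821402863 4.021470851844267 1.3446315685245276 j6 -43.773753462736025
handle phi est -198.98101711207113
```

```bash
python3 -m handwheel '[[[-0.0036,0.0004,0,0.0524,1],[-0.0036,0.0004,0,0.0524,1],[-0.0036,0.0005,0,0.0524,1],[-0.0036,0.0005,0,0.0524,1],[-0.0036,0.0005,0,0.0524,1],[-0.0036,0.0005,0,0.0524,1],[-0.0036,0.0005,0,0.0524,1],[-0.0036,0.0005,0,0.0524,1],[-0.0036,0.0005,0,0.0524,1],[-0.0036,0.0005,0,0.0524,1],[0,0,0,0,1]]]'; python3 rel.py
```

```text
clock: 11.2
tool_pos: [0.523, 0.1048, 0.2403]
orientation: [179.9, -0.1, -134.1]
force: [-2.5, 0.9, -1.0]
opening: 0.0005
yaw -134.0938792103509 rel 0.01141156882785117 0.06825727027368995 z 0.2403263514088866 force tool 1.1036174037753004 2.4198288972063806 -1.029947117698185 j6 -76.44250622994521
handle phi est -229.90580089502072
```

About 180° is done. I'll back off along the tangent, spin the tool half a turn to stay within the wrist range, and look at the handle.

```bash
python3 -m handwheel '[[[0.01,0,0,0,1],[0.012,0,0,0,1],[0.013,0,0,0,1],[0,0,0,0,1],[0,0,0,-0.12,1],[0,0,0,-0.12,1],[0,0,0,-0.12,1],[0,0,0,-0.12,1],[0,0,0,-0.12,1],[0,0,0,-0.12,1],[0,0,0,-0.12,1],[0,0,0,-0.12,1],[0,0,0,-0.12,1],[0,0,0,-0.12,1],[0,0,0,-0.12,1],[0,0,0,-0.12,1],[0,0,0,-0.12,1]]]'; python3 -m handwheel '[[[0,0,0,-0.12,1],[0,0,0,-0.12,1],[0,0,0,-0.12,1],[0,0,0,-0.12,1],[0,0,0,-0.12,1],[0,0,0,-0.12,1],[0,0,0,-0.12,1],[0,0,0,-0.12,1],[0,0,0,-0.12,1],[0,0,0,-0.12,1],[0,0,0,-0.12,1],[0,0,0,-0.12,1],[0,0,0,-0.12,1],[0,0,0,-0.0216,1],[0,0,0,0,1]]]'; python3 rel.py
python3 -c "
from meas import *
p=vision.snapshot('top');q=vision.snapshot('side')
cv2.imwrite('pics/c4.png',np.hstack([cv2.resize(p['color'][130:280,200:360],(400,375)),cv2.resize(q['color'][110:260,200:360],(400,375))])[:,:,::-1])"
```

```text
clock: 12.62
tool_pos: [0.4992, 0.0791, 0.2415]
orientation: [-179.9, -0.0, -44.3]
force: [0.3, -0.3, 0.3]
opening: 0.0005
clock: 13.87
tool_pos: [0.4993, 0.0793, 0.2414]
orientation: [180.0, -0.0, 45.9]
force: [-0.3, -0.1, 1.3]
opening: 0.0002
yaw 45.850531046236654 rel -0.0463107128142048 -0.06745841175018313 z 0.2413838057754503 force tool -0.26170349399182646 -0.15483388363658487 1.3313172902475963 j6 104.53408407733363
handle phi est -111.94897478046134
```

View pics/c4.png

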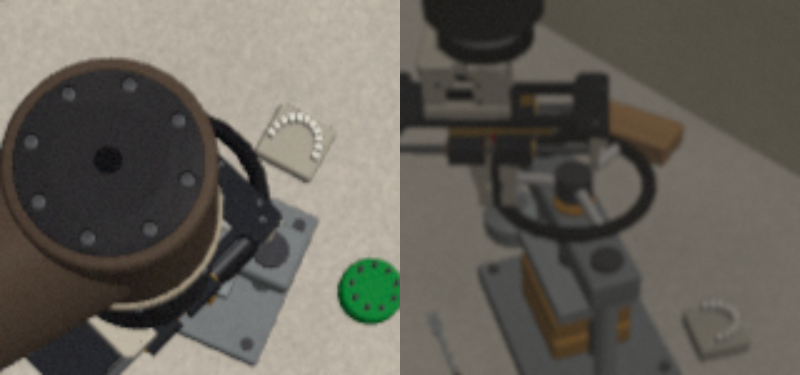

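The handle sits behind the gripper, where expected, and the spokes show about half a turn done. Making contact again with the other face.

```bash
python3 -m handwheel '[[[0.01,-0.001,0,0,1],[0.012,0,0,0,1],[0.006,0,0,0,1],[0.002,0,0,0,1],[0.002,0,0,0,1],[0.002,0,0,0,1],[0.001,0,0,0,1],[0.001,0,0,0,1],[0,0,0,0,1]]]'; python3 rel.py
```

```text
clock: 14.72
tool_pos: [0.5234, 0.1058, 0.2408]
orientation: [-180.0, 0.1, 45.9]
force: [-2.5, -2.1, -0.4]
opening: 0.0002
yaw 45.921151063470745 rel -0.01042185344459686 -0.0687390173818764 z 0.2408033362431348 force tool -3.2239326722941035 -0.35884040647782894 -0.3945365470458958 j6 103.44251011623345
handle phi est -68.48293251514039
```

```bash
python3 -m handwheel '[[[0.0036,-0.0004,0,0.0524,1],[0.0036,-0.0005,0,0.0524,1],[0.0036,-0.0004,0,0.0524,1],[0.0036,-0.0005,0,0.0524,1],[0.0036,-0.0004,0,0.0524,1],[0.0036,-0.0005,0,0.0524,1],[0.0036,-0.0004,0,0.0524,1],[0.0036,-0.0005,0,0.0524,1],[0.0036,-0.0004,0,0.0524,1],[0.0036,-0.0005,0,0.0524,1],[0.0036,-0.0004,0,0.0524,1],[0.0036,-0.0005,0,0.0524,1],[0.0036,-0.0004,0,0.0524,1],[0.0036,-0.0005,0,0.0524,1],[0.0036,-0.0004,0,0.0524,1],[0.0036,-0.0005,0,0.0524,1],[0.0036,-0.0004,0,0.0524,1],[0.0036,-0.0005,0,0.0524,1],[0.0036,-0.0004,0,0.0524,1],[0.0036,-0.0005,0,0.0524,1]]]'; python3 rel.py
```

```text
clock: 16.38
tool_pos: [0.5864, 0.1349, 0.2408]
orientation: [180.0, 0.1, -14.3]
force: [-3.5, -0.1, 0.6]
opening: -0.0
yaw -14.265872317864778 rel -0.010939277859507495 -0.0688635543318078 z 0.2407948005395351 force tool -3.3188502898575623 0.9518443909896804 0.6066960389359577 j6 44.22647618024891
handle phi est -129.13589023664989
```

```bash
python3 -m handwheel '[[[0.0036,-0.0004,0,0.0524,1],[0.0036,-0.0005,0,0.0524,1],[0.0036,-0.0004,0,0.0524,1],[0.0036,-0.0005,0,0.0524,1],[0.0036,-0.0004,0,0.0524,1],[0.0036,-0.0005,0,0.0524,1],[0.0036,-0.0004,0,0.0524,1],[0.0036,-0.0005,0,0.0524,1],[0.0036,-0.0004,0,0.0524,1],[0.0036,-0.0005,0,0.0524,1],[0.0036,-0.0004,0,0.0524,1],[0.0036,-0.0005,0,0.0524,1],[0.0036,-0.0004,0,0.0524,1],[0.0036,-0.0005,0,0.0524,1],[0.0036,-0.0004,0,0.0524,1],[0.0036,-0.0005,0,0.0524,1],[0.0036,-0.0004,0,0.0524,1],[0.0036,-0.0005,0,0.0524,1],[0.0036,-0.0004,0,0.0524,1],[0.0036,-0.0005,0,0.0524,1]]]'; python3 rel.py
```

```text
clock: 18.05
tool_pos: [0.6424, 0.095, 0.2407]
orientation: [179.9, 0.1, -74.3]
force: [-5.7, 1.5, 0.5]
opening: 0.0004
yaw -74.3105823067977 rel -0.011526842670067537 -0.06801530343834868 z 0.24068867671212976 force tool -2.946867133383821 5.0781055109471325 0.5310202595362353 j6 -9.824814037682184
handle phi est -189.71183574880496
```

```bash
python3 -m handwheel '[[[0.0036,-0.0005,0,0.0524,1],[0.0036,-0.0005,0,0.0524,1],[0.0036,-0.0005,0,0.0524,1],[0.0036,-0.0005,0,0.0524,1],[0.0036,-0.0005,0,0.0524,1],[0.0036,-0.0005,0,0.0524,1],[0.0036,-0.0005,0,0.0524,1],[0.0036,-0.0005,0,0.0524,1],[0.0036,-0.0005,0,0.0524,1],[0.0036,-0.0005,0,0.0524,1],[0.0036,-0.0005,0,0.0524,1],[0.0036,-0.0005,0,0.0524,1],[0.0036,-0.0005,0,0.0524,1],[0.0036,-0.0005,0,0.0524,1],[0,0,0,0,1]]]'; python3 rel.py;python3 -c "
from meas import *
P={c:vision.snapshot(c) for c in('top','side')};p=P['top'];q=P['side']
cv2.imwrite('pics/c5.png',np.hstack([cv2.resize(p['color'][130:280,200:360],(400,375)),cv2.resize(q['color'][110:260,200:360],(400,375))])[:,:,::-1])
for c in P: print(c,red(P[c]).sum())
a,f,r=phi_of(P,np.array([.58,.0655]),('side',));print(np.degrees(a),f,r)"
```

```text
clock: 19.3
tool_pos: [0.6467, 0.0455, 0.241]
orientation: [180.0, 0.1, -116.3]
force: [-1.4, 2.5, 0.0]
opening: 0.0005
yaw -116.34499469025684 rel -0.011697770148354809 -0.06868956049016332 z 0.240951221968884 force tool -1.5809844113689664 2.364970991749081 0.04252620526935014 j6 -47.51605765184078
handle phi est -231.90122666487727Traceback (most recent call last):
  File "<string>", line 5, in <module>
    for c in P: print(c,red(P[c]).sum())
                        ~~~^^^^^^
  File "meas.py", line 23, in red
    n,l,s,ce=cv2.connectedComponentsWithStats(m);i=1+np.argmax(s[1:,4]);return l==i
                                                     ~~~~~~~~~^^^^^^^^^
    return _wrapfunc(a, 'argmax', axis=axis, out=out, **kwds)
    return bound(*args, **kwds)
ValueError: attempt to get argmax of an empty sequence
```

View pics/c5.png

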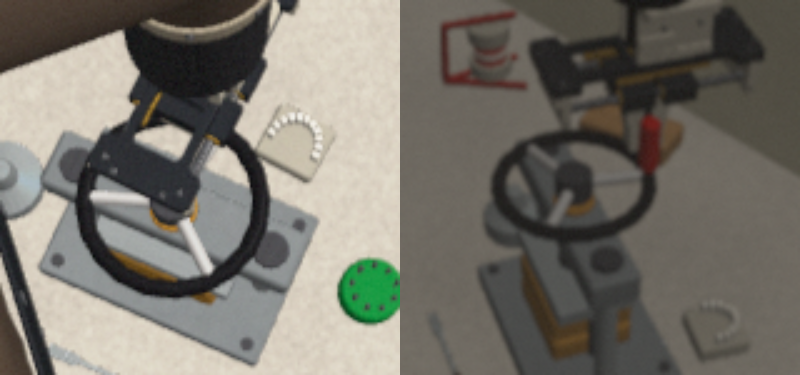

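The side view shows the handle at about crop (650,145), just short of where it started, with the fingers behind it. Measuring with that camera.

```bash
cat > side.py <<'E'
from meas import *
P={'side':vision.snapshot('side')}
a,f,r=phi_of(P,np.array([.5799,.0655]),('side',));print(np.degrees(a),f,r,red(P['side']).sum(),"start: -42.3, 300.23 170.13 (154)")
E
python3 side.py
```

```text
-33.02776304304656 [ 0.67347   -0.2439078] {'side': array([299.59060403, 167.1409396 ])} 149 start: -42.3, 300.23 170.13 (154)
```

```bash
python3 -m handwheel '[[[0.0036,-0.0005,0,0.0524,1],[0.0036,-0.0005,0,0.0524,1],[0,0,0,0,1],[0,0,0,0,1]]]'; python3 rel.py; python3 side.py
```

```text
clock: 19.78
tool_pos: [0.6448, 0.0385, 0.2412]
orientation: [-180.0, 0.0, -122.1]
force: [-1.2, 1.7, -0.8]
opening: 0.0007
yaw -122.05355096114735 rel -0.011478832412186758 -0.06923964303306063 z 0.2411580648808242 force tool -0.7697199858071061 1.953666474811822 -0.7948810175028326 j6 -52.74606138161903
handle phi est -237.4113097435801
-38.0435024440094 [ 0.79985053 -0.16267157] {'side': array([299.9869281 , 168.74509804])} 153 start: -42.3, 300.23 170.13 (154)
```

```bash
python3 -m handwheel '[[[0.0021,-0.0003,0,0.0305,1],[0.0021,-0.0003,0,0.0305,1],[0,0,0,0,1],[0,0,0,0,1]]]'; python3 rel.py; python3 side.py; python3 side.py
```

```text
clock: 20.17
tool_pos: [0.6431, 0.0347, 0.2412]
orientation: [-180.0, 0.0, -125.6]
force: [0.1, 1.9, 0.2]
opening: 0.0002
yaw -125.55809713523269 rel -0.011617202194579943 -0.06925758731510144 z 0.2412019288760541 force tool -1.6674139230397593 1.0160721872207579 0.2467839295688523 j6 -55.97662966629473
handle phi est -241.04125392176536
-41.36113415755164 [ 0.79716962 -0.09074983] {'side': array([300.18421053, 169.80263158])} 152 start: -42.3, 300.23 170.13 (154)
-41.25675346411319 [ 0.78479059 -0.09122985] {'side': array([300.19205298, 169.76821192])} 151 start: -42.3, 300.23 170.13 (154)
```

```bash
python3 -m handwheel '[[[0.0012,0,0,0.0174,1],[0,0,0,0,1],[0,0,0,0,1]]]'; python3 side.py; python3 side.py; python3 rel.py
```

```text
clock: 20.52
tool_pos: [0.6424, 0.0335, 0.2412]
orientation: [-180.0, 0.0, -126.7]
force: [1.5, 3.1, -0.5]
opening: 0.0007
-42.64061580503491 [ 0.79894226 -0.07363088] {'side': array([300.23178808, 170.22516556])} 151 start: -42.3, 300.23 170.13 (154)
-42.549427469487945 [ 0.82616767 -0.07916571] {'side': array([300.2012987, 170.2012987])} 154 start: -42.3, 300.23 170.13 (154)
yaw -126.66226577574123 rel -0.011522848225469248 -0.06913804442330868 z 0.241180158603846 force tool -3.327780985682347 -0.9586486079153028 -0.6397663615949175 j6 -57.00626161480208
handle phi est -242.0598998724837
```

The side view puts the handle within 0.3° of its start. Moving clear.

```bash
python3 -m handwheel '[[[-0.01,0,0,0,1],[-0.015,0,0,0,1],[-0.015,0,0,0,1],[0,0,-0.03,0,1],[0,0,-0.03,0,1],[0,0,-0.03,0,1],[-0.02,-0.02,0,0,1],[-0.02,-0.02,0,0,1],[-0.02,-0.02,0,0,1],[-0.02,-0.03,0,0,1],[-0.01,-0.03,0,0,1],[0,-0.03,0,0,1],[0,-0.03,0,0,1],[0,-0.03,0,0,1],[0,-0.02,0,0,1],[0,0,0,0,1],[0,0,0,0,1]]]'; python3 -c "
from meas import *
P={c:vision.snapshot(c) for c in('top','side')};p=P['top'];q=P['side']
save(p,'t6')
cv2.imwrite('pics/c6.png',np.hstack([cv2.resize(p['color'][130:280,200:360],(400,375)),cv2.resize(q['color'][110:260,200:360],(400,375))])[:,:,::-1])
hub=np.array([.5799,.0655])
for c in P:
  a,f,r=phi_of(P,hub,(c,));print(np.degrees(a),f,r,red(P[c]).sum())
print('start top -44.00 (293.456,180.640), side -42.33 (300.227,170.130)')
for n in ('burner','bur_stand','stone_cast','wax_knife'):
  for r in place_of(n,p)[:1]: print(n,round(r['conf'],2),r['xy'],np.round(atz(p,r['xy'],0),4))
"
```

```text
clock: 22.03
tool_pos: [0.9054, 0.0002, 0.327]
orientation: [179.8, -0.2, -126.7]
force: [0.9, 0.1, 0.1]
opening: 0.0004
-44.0091185718536 [ 0.64385323 -0.67068886] {'top': array([293.35211268, 180.75352113])} 142
-42.47318846763159 [ 0.73927938 -0.07226101] {'side': array([300.28571429, 170.16883117])} 154
start top -44.00 (293.456,180.640), side -42.33 (300.227,170.130)
bur_stand 0.92 [345.9, 248.0] [ 0.5336 -0.1076  0.    ]
stone_cast 0.8 [316.4, 188.5] [ 0.6756 -0.0399  0.    ]
```

View pics/t6.png

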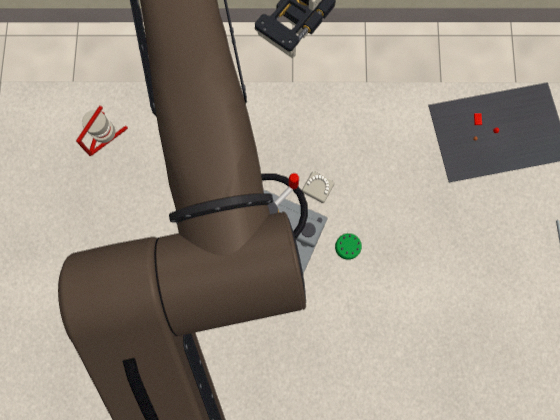

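The top view puts the handle back at (293.4,180.8), against (293.5,180.6) at the start. I stretched the arm out further than intended, over the far edge, but it's clear of everything. The arm hides the burner and knife from above, so I'll check those from the side.

```bash
python3 -c "
from meas import *
q=vision.snapshot('side');save(q,'s6')
a=cv2.imread('pics/side0.png').astype(int);d=np.abs(a[...,::-1]-q['color']).max(2)
for n,(r0,r1,c0,c1) in dict(knife=(230,292,205,240),stand=(270,305,292,325),cast=(228,255,312,342),burner=(185,210,230,250)).items(): print(n,(d[r0:r1,c0:c1]>40).sum())
for n in ('burner','bur_stand','stone_cast','wax_knife'):
  for r in place_of(n,q)[:2]: print(n,round(r['conf'],2),r['xy'],np.round(atz(q,r['xy'],0),4))
print(telemetry.get_obs()['qvel'])"
```

```text
knife 0
stand 0
cast 0
burner 0
burner 0.54 [246.4, 200.7] [0.6384 0.2282 0.    ]
stone_cast 0.62 [327.6, 240.3] [ 0.6918 -0.0361  0.    ]
wax_knife 0.59 [220.2, 260.9] [0.4434 0.1065 0.    ]
[-0.13461354  0.31233115  0.02863059 -0.04870586 -0.04180606  0.0294913 ]
```

View pics/s6.png

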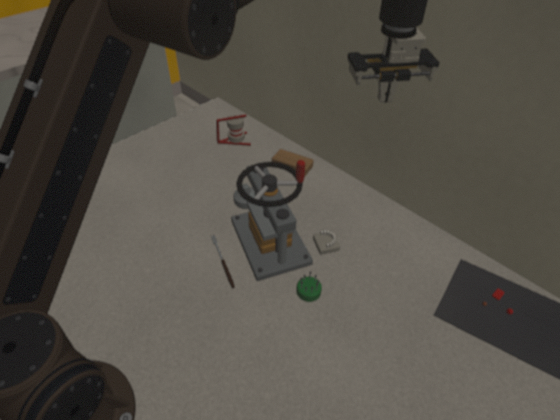

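The side view matches the starting picture: handle at (300,170), and the burner, stand, cast and knife unchanged, with no differing pixels. The arm is clear and at rest, so I'm handing in.

```bash
python3 -c "
from h import *
print(close_job())"
```

```text
the job is handed in; nothing more can be done
None
```

I pushed the wheel clockwise through one full turn by its red handle and moved clear. The fingers stayed shut. I made two pushes of about half a turn each, backing off between them to turn the wrist. The job took about 22 s of the 61 s allowed, with readings of about 6 N or less while pushing.

- **Handle position:** it is back where it started. The top camera reads −44.01° against −44.00° at the start, and the side camera −42.5° against −42.3°. The two cameras differ by about 1.5° in absolute terms, so I relied on each one's own before and after readings.
- **Burner, bur stand, cast and knife:** the side picture shows no pixel change at any of them. From above, the stand and cast read within about 5 mm of their starting positions. The arm hid the burner and knife in the last top picture, so only the side camera confirms those two.
- **Final position:** my last move took the gripper further out than planned, to about x = 0.905 m, past the far edge of the table. It ended touching nothing, with no force on the tool, and at rest.

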